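# Show the labelled test plate, label up

## Robot

A 6-joint arm with a two-finger parallel gripper is mounted at the origin on the work surface. World frame = base frame: x ahead of the robot, y to its left, z up, the work surface at z = 0. Lengths are in m, angles in rad, forces in N, time in s.
With the tool pointing down it reaches from about 0.275 to 1 m from the base axis. Payload 8.4 kg.
Tool frame: the origin (TCP) lies at the very end of the fingers, on their centre line; the grasp point (between the pads) lies 19 mm behind it; z points along the fingers, y is the line along which they close (so a half turn about z gives the same grasp; the last joint's range is limited). The gripper opens to 85 mm and grips with 20 to 120 N. Pads are 22 mm wide; open, the fingers measure 114 mm over their backs; the gripper's body (76 mm by 85 mm) begins 54 mm behind the grasp point. The pads swing forward as they close: fully open they stand 13 mm farther back than shut.
Start: joints at [-1.197, 0.353, 1.633, -0, 1.155, -0.002], TCP at [0.229, -0.581, 0.196] pointing down, gripper open.
Joint ranges: [-2.63, 2.63], [-0.92, 2.1], [0.06, 2.66], [-1.3, 4.44], [0, 2.69], [-3.02, 3.02]. Speed limits (rad/s): [2.22, 2.22, 2.79, 3.14, 3.14, 3.14].

## Interface

Orientations are given as a unit quaternion [w, x, y, z].
In Python, from station import robot, cams, spotter gives the robot as it stands. The module is installed in compiled form; this text tells all that it offers.
- The arm moves only by the tool nudge_tcp, called after "Request:" by a JSON object that holds its "name" and its "arguments". Schema: {"type":"object","properties":{"deltas":{"type":"array","items":{"type":"number"},"minItems":7,"maxItems":140},"force":{"type":"number"},"only":{"type":"string"},"quiet":{"type":"boolean"},"lines":{"type":"string"}},"required":["deltas"],"additionalProperties":false}. deltas is one flat list of numbers that holds 1 to 20 rows one after another, with no inner brackets; each row has 7 numbers: the finger opening in m, then dx, dy, dz in a scale on which 1.0 is 0.6 m, then a rotation vector rx, ry, rz in a scale on which 1.0 is pi/2 rad; each row is the pose to reach, as a shift and turn from the pose commanded when the call began, along the tool's axes at that moment; what a row does not reach only later rows make up. A row lasts 1/12 s, in which the tool goes at most 0.0417 m and 0.125 rad, less where a joint would pass 70% of its speed; a pose out of reach is approached as far as the arm can. The fingers move at their own pace and stop on an object; force is the grip in N (left out, the last holds). Time passes only in rows, so rows that do not move let the fingers close. The tool returns the time, the measured TCP pose, the force, the opening and the grip force at its end. only (a regular expression) keeps the lines of the reply that match it, lines (a string "A,B") keeps lines A to B, and quiet returns only ok. A shift or turn number past 1, either way, is cut back to 1. Input that does not fit is refused with a message, and nothing moves.
- robot.sense(): the state, without advancing time (a new reading comes with each control period).
- cams.snapshot(name): name is "scene" or "top" or "wrist"; returns the picture (384x512x3 uint8, blue, green, red); there is no depth.
- cams.camera_info(name): a dict with "mtx" (3x3 intrinsics, pixels), "rvec" (rotation vector, rad) and "tvec" (3), from world to camera coordinates, as OpenCV has them. Camera axes: x right, y down, z forward; pixel columns grow to the right and rows downward; lengths in m; the calibration is good to about 2 mm. A picture is of the moment at which its call begins: read the wrist's pose just before it. camera_info takes no time and is no camera call; for the wrist camera it gives the pose at the moment of the call.
- robot.close_job(): hands the job in; it is judged then, once.
Trained networks look in the newest picture that a camera, given by its name, has taken for a name from the list of things; names that differ only in an ending like _2 or _b are one class to them, and where a whole thing is asked for, a point or a joint stands for the part that bears it (a point fixed in the world has none). Each returns a list of dicts, best first, with "p" (0 to 1); they miss things now and then, are a little off and sometimes report something else, mostly with a low value. They report only what shows in the picture. A call takes as long as a camera call. They do not tell look-alikes from the thing itself.
- spotter.regions_of(label, camera): "pixels" (384x512 bool, what is visible of it) and "pixel" ([column, row] in pixels, amid what is visible of it).
The state is a dict: "t": time; "qpos": joint angles; "qvel": joint speeds; "joint_efforts": joint torques, N m; "position": TCP position; "ee_rot": TCP orientation; "wrist_force": force on the tool from outside, world axes, zero at the start; "torque": the same for the moment, N m; "gripper_width": finger opening in m; "gripper_force": force on a finger pad.
Only numpy, scipy, OpenCV 4.12 (cv2) and the standard library are available. Lean on these libraries where they do the work, as an engineer would, in place of code of your own. Each camera call takes 0.05 s, during which the arm holds its last target. There are 200 camera calls.

## Task

Of the two glass rinse-test plates standing on edge in the bamboo stands, take the one with a small notch in a top corner: the notch marks its frosted end, and it is at the upper left when the label face looks at you. Grip it by the clear part only, lift it out and present it over the bamboo coaster, its middle at least 15 cm above the sill, with the label face turned up, leaned back at least halfway from upright to flat. Finish while still holding it there, at rest, and leave the other plate, the coaster, the sugar bowl and the nail brush where they are.

Things in the scene. Friction and masses are not known exactly. Their poses are not given: they have to be found in the camera images.
- plate: notched glass plate, 100 mm long (x), 8 thick (y), 45 high (z), 90 g, on its long edge in stand_a, its underside 10 mm above the sill. Origin: centre of its lower edge. +x: to the frosted end (white, x 20 to 50 mm; the rest is clear greenish glass). +y: out of the label face (blue 22 mm square at the frosted end). +z: up, to the edge with the notch
- plate_mid (a point): the centre of the notched plate (x 0, y 0, z 22.5 mm in its frame); axes as the plate
- plate_clear (a point): a good grip point: middle of the 8 mm thickness in the clear part, 25 mm from the plate's middle away from the frosted end, 32.5 mm above its lower edge; grip across the thickness, with the 22 mm pads wholly on clear glass. Axes as the plate
- plate_notch (a point): middle of the notch of the plate, a 10 x 10 mm corner missing at the frosted end's top (x 40 to 50, z 35 to 45 mm in the plate's frame); at the upper left when one looks at the label face
- blank: the other glass plate, same size, glass and frosted end (+x) but with no notch and no label; stands in the other stand; to be left there. Origin at the centre of its lower long edge
- stand_a: pale bamboo drying stand, fixed, 110 x 45 x 25 mm; origin under its centre, x along its slot. The slot is 11 mm wide, open at both ends, runs the full length along the middle, floor 10 mm above the sill; stand top 25 mm above the sill. Turned to any yaw. It holds the notched plate.
- stand_b: pale bamboo drying stand, fixed, 110 x 45 x 25 mm; origin under its centre, x along its slot. The slot is 11 mm wide, open at both ends, runs the full length along the middle, floor 10 mm above the sill; stand top 25 mm above the sill. Turned to any yaw. It holds the plain plate.
- coaster: round bamboo coaster, 94 mm across, 8 mm thick, loose; origin at the centre of its underside. The plate is presented above it
- sugar_bowl: white ceramic sugar bowl with blue lid and knob, 94 mm across, 136 mm over its two handles (along y), 102 mm high, loose; origin under its centre; to be left alone
- nail_brush: grey plastic nail brush, bristles down, 85 (x) x 38 x 48 mm high, loose; origin under its centre; to be left alone
Mind the look-alikes: they are no part of the job. Of the things shaped like the coaster, the wooden one is meant.

How it is judged:
On the way:
1. the notched plate is lifted clear of its stand, held by its clear part (contact force between the fingers and plate above 1 N and height (world z) of plate above 0.035 m and x of the grasp point in the frame of plate below 0.009 m), for 0.2 s.
At the end, for the whole second after the job is handed in: The notched plate is held still by its clear part, its centre 140 mm or more above the sill and within 47 mm of the coaster's centre seen from above, label normal within 54 degrees of straight up, touching neither coaster nor bowl; the plain plate is still in its stand (contact force between the fingers and plate above 1 N and height (world z) of plate_mid above 0.14 m and horizontal distance between plate_mid and coaster below 0.047 m and angle between plate's own y axis and vertical below 0.94 rad and x of the grasp point in the frame of plate below 0.009 m and linear speed of plate below 0.03 m/s and angular speed of plate below 0.2 rad/s and contact force between plate and sugar_bowl below 0.1 N and contact force between plate and coaster below 0.1 N and height (world z) of blank below 0.015 m); the arm keeps its last pose, push and grip.
It fails at once if the plain glass plate is shoved aside (more than 25 mm) or tipped (more than 30 degrees) (distance of blank from where it was at the start of the episode above 0.025 m or angle between blank's own z axis and vertical above 0.52 rad).
It fails at once if the coaster is shoved aside (more than 25 mm) or tipped (more than 30 degrees) (distance of coaster from where it was at the start of the episode above 0.025 m or angle between coaster's own z axis and vertical above 0.52 rad).
It fails at once if the sugar bowl is shoved aside (more than 25 mm) or tipped (more than 30 degrees) (distance of sugar_bowl from where it was at the start of the episode above 0.025 m or angle between sugar_bowl's own z axis and vertical above 0.52 rad).
It fails at once if the nail brush is shoved aside (more than 25 mm) or tipped (more than 30 degrees) (distance of nail_brush from where it was at the start of the episode above 0.025 m or angle between nail_brush's own z axis and vertical above 0.52 rad).
It fails at once if the fingers hold the notched plate by its frosted end instead of its clear part (contact force between the fingers and plate above 1 N and x of the grasp point in the frame of plate above 0.009 m and height (world z) of plate above 0.03 m).
It also fails if it takes over 32 s, if anything falls off the work surface, if the arm or the gripper's body presses on something with over 40 N, if the wrist force passes 120 N, or if a joint passes its speed limit or range.

## Working session

There is one attempt and no reset: what is moved stays moved. The work goes in short steps, Python scripts to look and compute and a tool call to move; the robot and the scene stay as the last step left them, time stands still between calls to the robot, and variables do not carry over. Pictures are saved under pics/ and viewed, at most 10 in all, crops included, and the job is handed in when it is done.

```bash
mkdir -p pics
```

Run:
```python
from station import robot,cams,spotter
import cv2,numpy as np
s=robot.sense();print(s['t'],s['position'],s['ee_rot'],s['gripper_width'])
ims=[]
for c in('scene','top'):
    im=cams.snapshot(c);cv2.imwrite(f'pics/{c}0.png',im);ims.append(im)
    for l in('plate','blank','stand_a','coaster','sugar_bowl','nail_brush','plate_notch'):
        print(c,l,[(round(d['p'],2),np.round(d['pixel']).tolist(),int(d['pixels'].sum())) for d in spotter.regions_of(l,c)[:4]])
    i=cams.camera_info(c);print(-cv2.Rodrigues(i['rvec'])[0].T@np.ravel(i['tvec']))
cv2.imwrite('pics/both0.png',cv2.resize(np.vstack(ims),None,fx=.78,fy=.78))
```

```text
0.0 [ 0.22919215 -0.58086598  0.19564311] [-7.12059964e-04  9.82399913e-01  1.86788346e-01 -1.31954792e-04] 0.08571818847003083
scene plate [(0.72, [246.0, 136.0], 324), (0.5, [247.0, 124.0], 252)]
scene blank [(0.73, [352.0, 226.0], 427)]
scene stand_a [(0.78, [346.0, 237.0], 568), (0.68, [249.0, 134.0], 351)]
scene coaster [(0.89, [254.0, 198.0], 805), (0.78, [281.0, 243.0], 1124), (0.56, [246.0, 127.0], 293)]
scene sugar_bowl [(0.95, [228.0, 272.0], 1728)]
scene nail_brush [(0.65, [172.0, 175.0], 456)]
scene plate_notch [(0.59, [246.0, 128.0], 263)]
[0.98038875 0.57922576 0.9328119 ]
top plate [(0.93, [355.0, 264.0], 395)]
top blank [(0.6, [153.0, 280.0], 308)]
top stand_a [(0.9, [346.0, 262.0], 839), (0.81, [152.0, 278.0], 843)]
top coaster [(0.89, [250.0, 216.0], 1321), (0.85, [187.0, 214.0], 1318)]
top sugar_bowl [(0.57, [175.0, 132.0], 1809), (0.24, [329.0, 146.0], 717)]
top nail_brush []
top plate_notch []
[0.54260434 0.01039327 0.81454872]
```

View pics/scene0.png

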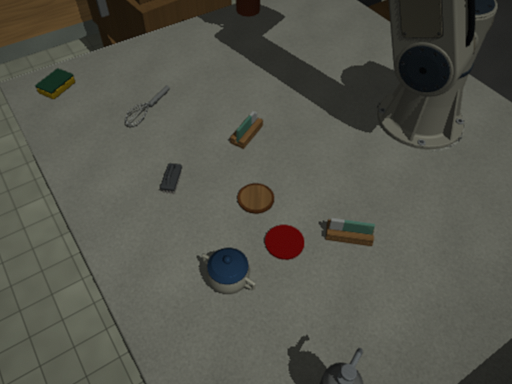

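View pics/top0.png

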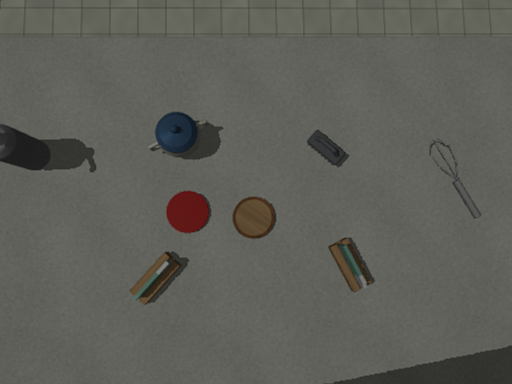

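The scene view shows stands at about (246,132) and (350,232), the wooden coaster at (255,198), and the red look-alike at (285,242). In the top view the stands are at (352,265) and (155,278), and the wooden coaster is at (254,217). I'll zoom in to find the notch and label.

Run:
```python
import cv2,numpy as np
s=cv2.imread('pics/scene0.png');t=cv2.imread('pics/top0.png')
c=lambda im,u,v:cv2.convertScaleAbs(cv2.resize(im[v-30:v+30,u-40:u+40],(400,300),interpolation=cv2.INTER_CUBIC),alpha=1.6)
cv2.imwrite('pics/z0.png',np.vstack([np.hstack([c(s,246,132),c(s,350,232)]),np.hstack([c(t,352,265),c(t,155,278)])]))
```

```text
(no output)
```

View pics/z0.png

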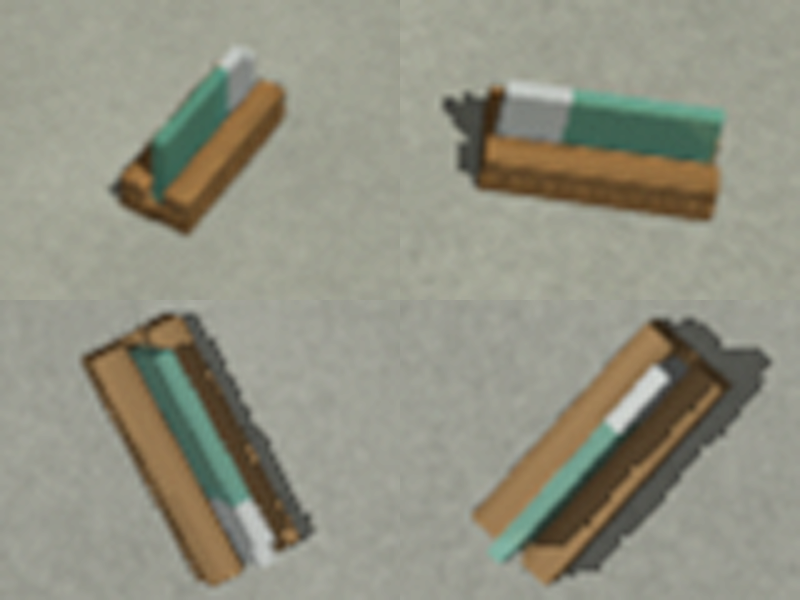

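The stand at the right of the top view (352,265) shows a stepped frosted end near the robot, while the other plate looks whole. Next I'll compute positions and confirm with the wrist camera.

Create h.py:
```python
from station import robot,cams,spotter
import cv2,numpy as np
from scipy.spatial.transform import Rotation as R
def ray(c,uv,z):
    i=cams.camera_info(c);M=cv2.Rodrigues(np.array(i['rvec'],float))[0];t=np.ravel(i['tvec'])
    d=np.linalg.inv(i['mtx'])@np.array([uv[0],uv[1],1.]);o=-M.T@t;d=M.T@d
    return o+d*(z-o[2])/d[2]
def proj(c,P):
    i=cams.camera_info(c);return cv2.projectPoints(np.array(P,float).reshape(-1,3),np.array(i['rvec'],float),np.array(i['tvec'],float),np.array(i['mtx'],float),None)[0].reshape(-1,2)
def quat():
    w,x,y,z=robot.sense()['ee_rot'];return R.from_quat([x,y,z,w])
```

Run:
```python
from h import *
cams.snapshot('top')
for l,z in(('stand_a',.02),('plate',.045),('coaster',.008),('sugar_bowl',.05),('blank',.045)):
    for d in spotter.regions_of(l,'top')[:2]:
        p=np.argwhere(d['pixels'])[:,::-1].astype(np.float32)
        r=cv2.minAreaRect(p);b=np.array([ray('top',q,z)[:2] for q in cv2.boxPoints(r)])
        print(l,round(d['p'],2),ray('top',r[0],z)[:2].round(3),'edges',(b[1]-b[0]).round(3),(b[2]-b[1]).round(3))
# crop pixel -> full:  u=352-40+cx/5, v=265-30+cy/5 ; top edge of plate z=.055
for n,(x,y) in dict(clearend=(160,350-300),white_start=(245,505-300),white_end=(262,563-300)).items():
    print(n,ray('top',(312+x/5,235+y/5),.055).round(3))
# scene
for n,(x,y) in dict(clr_end=(160,145),wstart=(222,68),wend=(240,50)).items():
    print('sc',n,ray('scene',(206+x/5,102+y/5),.055).round(3))
print('brush',ray('top',(328,148),.04).round(3),ray('scene',(172,178),.04).round(3))
print('start-view', proj('wrist',[.41,-.2,.04]))
```

```text
stand_a 0.95 [ 0.466 -0.223] edges [ 0.022 -0.045] [-0.103 -0.05 ]
stand_a 0.66 [0.447 0.199] edges [ 0.083 -0.076] [-0.03  -0.033]
plate 0.75 [ 0.466 -0.222] edges [ 0.009 -0.019] [-0.095 -0.046]
coaster 0.91 [ 0.573 -0.015] edges [-0.002 -0.089] [-0.089  0.002]
coaster 0.58 [0.59  0.132] edges [-0.002 -0.091] [-0.091  0.001]
sugar_bowl 0.97 [0.749 0.145] edges [ 0.094 -0.034] [-0.037 -0.093]
blank 0.6 [0.448 0.197] edges [ 0.076 -0.071] [-0.009 -0.01 ]
clearend [ 0.508 -0.203  0.055]
white_start [ 0.444 -0.236  0.055]
white_end [ 0.42  -0.242  0.055]
sc clr_end [ 0.507 -0.2    0.055]
sc wstart [ 0.445 -0.233  0.055]
sc wend [ 0.429 -0.24   0.055]
brush [ 0.719 -0.181  0.04 ] [ 0.73 -0.16  0.04]
start-view [[-123.07110821 -228.84822186]]
```

Both views agree: plate centre is about (0.464,-0.224), +x yaw about -154°, with the label on the hidden -y side, which fits the notch rule. I'll move above the grip point and look.

Add to h.py:
```python
def go(P,xdir=None):  # tool-frame shift, and turn for tool-down with x axis heading xdir (deg)
    s=robot.sense();q=quat();d=q.inv().apply(np.array(P)-s['position']);rv=np.zeros(3)
    if xdir is not None:
        a=np.radians(xdir);x=np.array([np.cos(a),np.sin(a),0]);z=np.array([0,0,-1.]);rv=(q.inv()*R.from_matrix(np.c_[x,np.cross(z,x),z])).as_rotvec()
    print(s['t'],'shift',d.round(4),'turn',rv.round(4))
```

```bash
python3 -c "
from h import *
go([.4855,-.213,.16],26)"
```

```text
1.1 shift [ 0.3734 -0.2487  0.0364] turn [-0.     0.    -0.078]
```

The manual's scale: shifts go in shares of 0.6 m and turns go in shares of pi/2 rad. Converting my numbers, 0.373 m is 0.6217, -0.249 m is -0.415, -0.078 rad is -0.0497.

Request:
{"name": "nudge_tcp", "arguments": {"deltas": [0.085, 0.6217, -0.415, 0.06, 0, 0, -0.0497, 0.085, 0.6217, -0.415, 0.06, 0, 0, -0.0497, 0.085, 0.6217, -0.415, 0.06, 0, 0, -0.0497, 0.085, 0.6217, -0.415, 0.06, 0, 0, -0.0497, 0.085, 0.6217, -0.415, 0.06, 0, 0, -0.0497, 0.085, 0.6217, -0.415, 0.06, 0, 0, -0.0497, 0.085, 0.6217, -0.415, 0.06, 0, 0, -0.0497, 0.085, 0.6217, -0.415, 0.06, 0, 0, -0.0497, 0.085, 0.6217, -0.415, 0.06, 0, 0, -0.0497, 0.085, 0.6217, -0.415, 0.06, 0, 0, -0.0497, 0.085, 0.6217, -0.415, 0.06, 0, 0, -0.0497, 0.085, 0.6217, -0.415, 0.06, 0, 0, -0.0497, 0.085, 0.6217, -0.415, 0.06, 0, 0, -0.0497, 0.085, 0.6217, -0.415, 0.06, 0, 0, -0.0497, 0.085, 0.6217, -0.415, 0.06, 0, 0, -0.0497, 0.085, 0.6217, -0.415, 0.06, 0, 0, -0.0497], "force": 40}}

```text
t: 2.43
position: [0.4844, -0.214, 0.1605]
ee_rot: [0.0, 0.975, 0.224, -0.0]
wrist_force: [-0.4, 0.0, -0.2]
gripper_width: 0.0849
gripper_force: 0.0
```

Run:
```python
from h import *
im=cams.snapshot('wrist');cv2.imwrite('pics/w1.png',im)
q=R.from_euler('z',-154,degrees=True)
pts=[[-50,0,45],[20,0,45],[50,0,45],[40,0,45]]
print(proj('wrist',[q.apply(np.array(p)/1e3)+[.463,-.2245,.01] for p in pts]).round())
for l in('plate','stand_a'):
    for d in spotter.regions_of(l,'wrist')[:2]:print(l,d['p'],d['pixel'],cv2.minAreaRect(np.argwhere(d['pixels'])[:,::-1].astype(np.float32)))
```

```text
[[253. 147.]
 [253. 226.]
 [253. 256.]
 [253. 246.]]
plate 0.55 [253.4, 198.6] ((253.5, 196.5), (109.0, 9.0), 90.0)
stand_a 0.74 [250.6, 187.4] ((253.5, 190.0), (112.0, 47.0), 90.0)
```

View pics/w1.png

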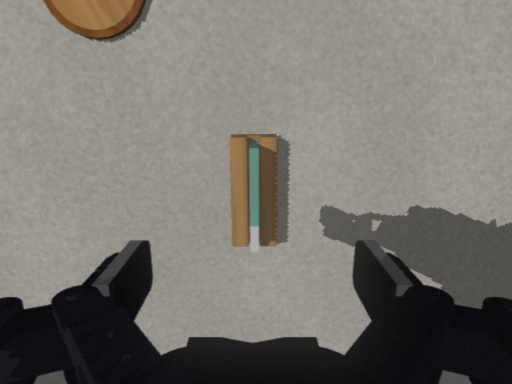

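The wrist view shows the plate in its slot at cols 249–258, rows 142–251. The clear/frosted boundary is at row 226, which matches my model. I'll zoom on the frosted end to confirm the notch.

Run:
```python
import cv2,numpy as np
w=cv2.imread('pics/w1.png')[215:260,225:285];s=cv2.imread('pics/scene0.png')
f=lambda a:cv2.convertScaleAbs(cv2.resize(a,(400,300),interpolation=cv2.INTER_NEAREST),alpha=1.6)
cv2.imwrite('pics/z1.png',np.vstack([np.hstack([f(w),f(s[105:135,230:270])]),np.hstack([f(s[212:242,317:357]),f(s[212:242,345:385])])]))
```

```text
(no output)
```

View pics/z1.png

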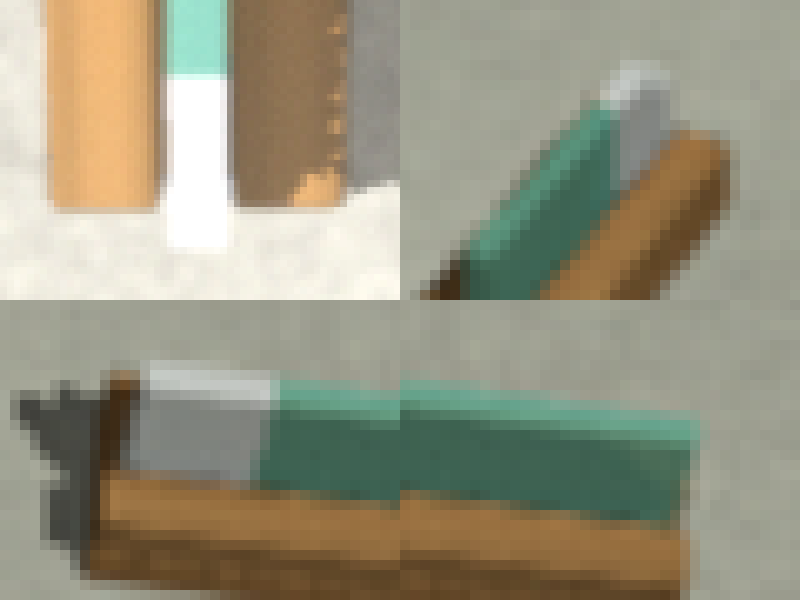

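```bash
python3 -c "
from h import *
go([.4855,-.2135,.029],26)"
```

```text
2.5833 shift [0.0009 0.0002 0.1315] turn [ 0.0002 -0.     -0.0016]
```

Not conclusive from above, so I'll sidestep to the label side for a cheap look before gripping.

Scaled: 0.11 m is 0.1833, 0.07 m is 0.1167.

Request:
{"name": "nudge_tcp", "arguments": {"deltas": [0.085, 0, 0.0583, 0, 0, 0, 0, 0.085, 0, 0.1167, 0, 0, 0, 0, 0.085, 0, 0.1833, 0, 0, 0, 0, 0.085, 0, 0.1833, 0, 0, 0, 0]}}

```text
t: 2.92
position: [0.5359, -0.3179, 0.1607]
ee_rot: [0.002, 0.975, 0.224, 0.001]
wrist_force: [-0.7, 0.4, 0.9]
gripper_width: 0.0849
gripper_force: 0.0
```

Run:
```python
from h import *
im=cams.snapshot('wrist')
q=R.from_euler('z',-154,degrees=True)
P=[q.apply(np.array(p)/1e3)+[.463,-.2245,.01] for p in [[-50,4,45],[20,4,45],[50,4,45],[40,4,45],[50,4,35],[50,4,15]]]
uv=proj('wrist',P);print(uv.round())
u,v=uv.mean(0).astype(int)
cv2.imwrite('pics/w2.png',cv2.convertScaleAbs(cv2.resize(im[max(v-70,0):v+60,max(u-50,0):u+50],None,fx=4.5,fy=4.5,interpolation=cv2.INTER_NEAREST),alpha=1.4))
print(max(u-50,0),max(v-70,0))
```

```text
[[123. 148.]
 [131. 226.]
 [134. 257.]
 [133. 247.]
 [137. 252.]
 [144. 243.]]
83 159
```

View pics/w2.png

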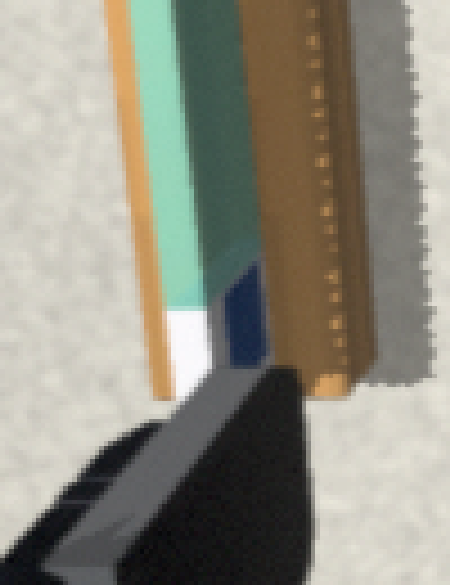

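```bash
python3 -c "
from h import *
go([.4855,-.2135,.16],26);go([.4855,-.2135,.029],26)"
```

```text
2.9667 shift [ 0.0005 -0.1127  0.    ] turn [ 0.0015 -0.0005 -0.0029]
2.9667 shift [ 0.0004 -0.1129  0.131 ] turn [ 0.0015 -0.0005 -0.0029]
```

The blue label shows on the -y face, at crop (245,315), at the frosted end. This is the right plate, and its orientation is confirmed. I'll go back and descend.

Scaled: 0.13 m is 0.2167, -0.11 m is -0.1833.

Request:
{"name": "nudge_tcp", "arguments": {"deltas": [0.085, 0, -0.0667, 0, 0, 0, 0, 0.085, 0, -0.1333, 0, 0, 0, 0, 0.085, 0, -0.1833, 0, 0, 0, 0, 0.085, 0, -0.1833, 0.05, 0, 0, 0, 0.085, 0, -0.1833, 0.1, 0, 0, 0, 0.085, 0, -0.1833, 0.15, 0, 0, 0, 0.06, 0, -0.1833, 0.1833, 0, 0, 0, 0.05, 0, -0.1833, 0.2, 0, 0, 0, 0.05, 0, -0.1833, 0.2167, 0, 0, 0, 0.05, 0, -0.1833, 0.2167, 0, 0, 0, 0.05, 0, -0.1833, 0.2167, 0, 0, 0]}}

```text
t: 3.88
position: [0.4851, -0.213, 0.0308]
ee_rot: [0.0, 0.974, 0.225, 0.0]
wrist_force: [0.5, -0.0, 0.3]
gripper_width: 0.0502
gripper_force: 0.0
```

```bash
python3 -c "
from h import *
go([.4855,-.2135,.029],26)"
```

```text
3.8833 shift [0.0001 0.0006 0.0018] turn [ 0.0001 -0.0002 -0.0002]
```

Scaled: 0.001 m is 0.0017.

Request:
{"name": "nudge_tcp", "arguments": {"deltas": [0.02, 0, 0, 0.0017, 0, 0, 0, 0, 0, 0, 0.0017, 0, 0, 0, 0, 0, 0, 0.0017, 0, 0, 0, 0, 0, 0, 0.0017, 0, 0, 0, 0, 0, 0, 0.0017, 0, 0, 0, 0, 0, 0, 0.0017, 0, 0, 0, 0, 0, 0, 0.0017, 0, 0, 0, 0, 0, 0, 0.0017, 0, 0, 0], "force": 60}}

```text
t: 4.55
position: [0.485, -0.2129, 0.0294]
ee_rot: [0.0, 0.974, 0.225, 0.0]
wrist_force: [-0.2, 0.2, 0.3]
gripper_width: 0.0001
gripper_force: 0.0
```

The fingers closed on nothing, so I'll look.

Run:
```python
from h import *
s=robot.sense();print(s['gripper_width'],s['gripper_force'],s['position'],s['qpos'].round(2) if hasattr(s['qpos'],'round') else s['qpos'])
w=cams.snapshot('wrist');t=cams.snapshot('top')
cv2.imwrite('pics/w3.png',np.hstack([cv2.resize(w,(400,300)),cv2.convertScaleAbs(cv2.resize(t[220:310,290:410],(400,300)),alpha=1.6)]))
```

```text
0.00012507463845140722 0.0 [ 0.48496124 -0.21288206  0.02939882] [-0.42  0.43  1.97  0.    0.74  0.7 ]
```

View pics/w3.png

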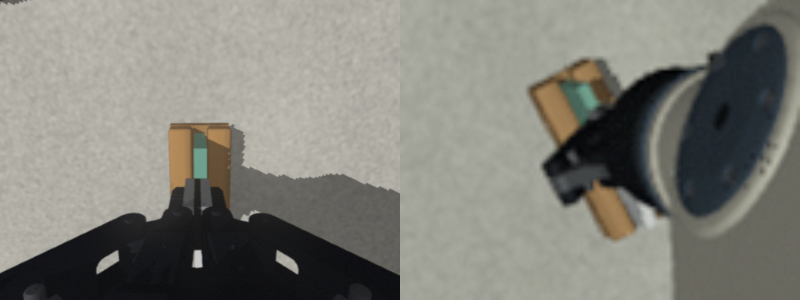

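Run:
```python
from h import *
s=robot.sense();q=quat();p=np.array(s['position'])
tp=[p+q.apply([x,0,z]) for x,z in((0,0),(0,-.019),(.011,0),(-.011,0))]
print('tcp,grasp,+-11',proj('wrist',tp).round()); print('fingertop in top',proj('top',tp[:1]).round())
qp=R.from_euler('z',-154,degrees=True)
print('plate',proj('wrist',[qp.apply(np.array(a)/1e3)+[.463,-.2245,.01] for a in [[-50,0,45],[-25,0,45],[20,0,45],[-50,0,0]]]).round())
w=cams.snapshot('wrist')
cv2.imwrite('pics/w4.png',cv2.convertScaleAbs(cv2.resize(w[140:290,170:340],None,fx=3.5,fy=3.5,interpolation=cv2.INTER_NEAREST),alpha=1.6))
for r in range(160,250,5): print(r,w[r,240:268:3].tolist())
```

```text
tcp,grasp,+-11 [[252. 221.]
 [252. 234.]
 [252. 202.]
 [252. 239.]]
fingertop in top [[346. 255.]]
plate [[254. 189.]
 [254. 239.]
 [254. 319.]
 [254. 169.]]
160 [[71, 100, 126], [70, 101, 128], [72, 104, 132], [74, 109, 139], [73, 108, 137], [76, 110, 140], [75, 111, 142], [77, 113, 145], [79, 116, 148], [77, 113, 145]]
165 [[72, 104, 132], [62, 85, 108], [58, 79, 96], [58, 79, 98], [66, 96, 121], [82, 122, 157], [82, 124, 160], [85, 127, 162], [80, 121, 155], [75, 111, 143]]
170 [[82, 122, 159], [70, 102, 131], [56, 75, 91], [71, 89, 89], [74, 92, 89], [74, 92, 90], [75, 91, 90], [85, 113, 125], [79, 120, 155], [89, 137, 178]]
175 [[81, 124, 160], [71, 104, 133], [56, 75, 92], [89, 102, 83], [89, 102, 81], [89, 103, 81], [90, 103, 84], [92, 107, 87], [63, 88, 108], [87, 135, 177]]
180 [[81, 124, 159], [70, 106, 135], [56, 75, 91], [87, 100, 81], [89, 102, 80], [89, 102, 80], [89, 101, 80], [90, 103, 80], [58, 79, 94], [57, 82, 102]]
185 [[82, 123, 160], [71, 107, 136], [54, 73, 90], [88, 101, 81], [89, 103, 81], [88, 102, 80], [88, 102, 79], [89, 103, 81], [71, 89, 84], [58, 82, 10
[... 1220 characters left out ...]
89], [138, 157, 109], [141, 160, 109], [142, 160, 110], [142, 160, 109], [142, 160, 110], [122, 141, 101], [51, 75, 95]]
230 [[86, 86, 87], [86, 87, 87], [85, 86, 86], [49, 52, 54], [38, 42, 44], [41, 46, 48], [84, 85, 84], [84, 85, 85], [84, 85, 85], [78, 83, 87]]
235 [[87, 88, 88], [85, 85, 86], [85, 86, 86], [47, 49, 52], [36, 38, 42], [40, 44, 46], [84, 84, 84], [82, 82, 83], [83, 83, 83], [82, 83, 83]]
240 [[84, 85, 86], [85, 85, 85], [86, 85, 86], [42, 46, 48], [35, 38, 41], [37, 40, 41], [84, 84, 84], [84, 83, 83], [82, 83, 83], [82, 82, 82]]
245 [[85, 84, 85], [85, 84, 84], [84, 84, 84], [39, 43, 44], [35, 37, 39], [35, 39, 41], [82, 82, 81], [83, 83, 82], [83, 83, 82], [83, 82, 82]]
```

View pics/w4.png

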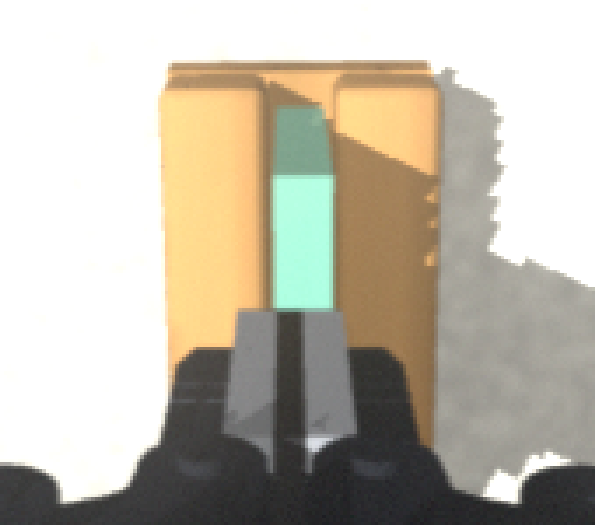

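The plate hasn't moved. It is visible right up to the fingertips at row 229, whereas the TCP model puts the near edge of the tips at row 202. So the closed fingertips appear to sit just above the plate, higher than the reported TCP. I'll test that gently by touch, fingers shut.

Scaled: 0.003 m is 0.005, 0.002 m is 0.0033.

Request:
{"name": "nudge_tcp", "arguments": {"deltas": [0, 0, 0, 0.0017, 0, 0, 0, 0, 0, 0, 0.0033, 0, 0, 0, 0, 0, 0, 0.005, 0, 0, 0, 0, 0, 0, 0.005, 0, 0, 0]}}

```text
t: 5.03
position: [0.4848, -0.2128, 0.0261]
ee_rot: [-0.0, 0.974, 0.225, -0.0]
wrist_force: [0.3, -0.8, -1.7]
gripper_width: 0.0001
gripper_force: 0.0
```

Request:
{"name": "nudge_tcp", "arguments": {"deltas": [0, 0, 0, 0.0017, 0, 0, 0, 0, 0, 0, 0.0033, 0, 0, 0, 0, 0, 0, 0.005, 0, 0, 0, 0, 0, 0, 0.005, 0, 0, 0]}}

```text
t: 5.37
position: [0.4848, -0.2128, 0.0232]
ee_rot: [-0.0, 0.974, 0.225, -0.0]
wrist_force: [-0.7, 0.6, -0.4]
gripper_width: -0.0
gripper_force: 0.0
```

Scaled: 0.002 m is 0.0033, 0.001 m is 0.0017.

Request:
{"name": "nudge_tcp", "arguments": {"deltas": [0, 0, 0, 0.0017, 0, 0, 0, 0, 0, 0, 0.0033, 0, 0, 0, 0, 0, 0, 0.0033, 0, 0, 0]}}

```text
t: 5.62
position: [0.4849, -0.2128, 0.0212]
ee_rot: [-0.0, 0.974, 0.225, -0.0]
wrist_force: [-0.5, 0.6, -0.5]
gripper_width: -0.0004
gripper_force: 0.0
```

Request:
{"name": "nudge_tcp", "arguments": {"deltas": [0, 0, 0, 0.0017, 0, 0, 0, 0, 0, 0, 0.0033, 0, 0, 0, 0, 0, 0, 0.0033, 0, 0, 0]}}

```text
t: 5.87
position: [0.4853, -0.2133, 0.0201]
ee_rot: [0.0, 0.974, 0.225, 0.0]
wrist_force: [-2.2, -0.6, 9.8]
gripper_width: 0.0002
gripper_force: 4.7
```

```bash
python3 - <<'E'
from h import *
w=cams.snapshot('wrist').astype(int)
# finger/plate boundary row at col 252, clear-end row; last visible rows
print([ (r,w[r,252].tolist()) for r in range(150,260,4)])
s=robot.sense();p=np.array(s['position']);q=quat()
for x in(.011,0,-.011):print(x,[proj('wrist',[p+q.apply([x,0,-z])]).round()[0,1] for z in(0,.01,.02,.03,.04)])
E
```

```text
[(150, [172, 180, 183]), (154, [161, 170, 172]), (158, [156, 165, 167]), (162, [60, 83, 101]), (166, [80, 120, 155]), (170, [57, 81, 99]), (174, [86, 99, 82]), (178, [89, 103, 80]), (182, [86, 100, 78]), (186, [88, 102, 80]), (190, [87, 101, 79]), (194, [87, 101, 78]), (198, [142, 161, 112]), (202, [141, 160, 111]), (206, [141, 160, 110]), (210, [142, 160, 111]), (214, [142, 161, 111]), (218, [142, 160, 111]), (222, [141, 159, 110]), (226, [140, 157, 108]), (230, [35, 41, 43]), (234, [34, 38, 41]), (238, [36, 40, 42]), (242, [32, 37, 38]), (246, [31, 37, 39]), (250, [32, 35, 37]), (254, [31, 33, 35]), (258, [30, 32, 34])]
0.011 [np.float64(202.0), np.float64(207.0), np.float64(214.0), np.float64(221.0), np.float64(229.0)]
0 [np.float64(221.0), np.float64(227.0), np.float64(234.0), np.float64(243.0), np.float64(252.0)]
-0.011 [np.float64(239.0), np.float64(246.0), np.float64(255.0), np.float64(264.0), np.float64(274.0)]
```

Contact with the plate top (z 0.055) came at reported TCP z 0.0205, so the real fingertips are about 35 mm short of the reported TCP. I'll raise, open, and go about 22 mm below the contact height, which puts the tips near 33 mm and still above the stand.

Scaled: 0.021 m is 0.035, -0.015 m is -0.025.

Request:
{"name": "nudge_tcp", "arguments": {"deltas": [0, 0, 0, -0.0167, 0, 0, 0, 0.04, 0, 0, -0.025, 0, 0, 0, 0.04, 0, 0, -0.025, 0, 0, 0, 0.04, 0, 0, -0.025, 0, 0, 0, 0.04, 0, 0, -0.0083, 0, 0, 0, 0.04, 0, 0, 0.0083, 0, 0, 0, 0.04, 0, 0, 0.0217, 0, 0, 0, 0.04, 0, 0, 0.035, 0, 0, 0, 0.04, 0, 0, 0.035, 0, 0, 0]}}

```text
t: 6.67
position: [0.4834, -0.2122, -0.004]
ee_rot: [-0.001, 0.974, 0.225, -0.001]
wrist_force: [-0.5, 0.6, -0.0]
gripper_width: 0.0402
gripper_force: 0.0
```

Run:
```python
from h import *
s=robot.sense();print(s['wrist_force'],s['gripper_width']);go([.4855,-.2135,-.001],26)
```

```text
[-0.51849627  0.60725285 -0.02938793] 0.04023116177649517
6.6667 shift [ 0.0013  0.0021 -0.003 ] turn [-0.0028  0.0023 -0.    ]
```

Scaled: -0.002 m is -0.0033.

Request:
{"name": "nudge_tcp", "arguments": {"deltas": [0.02, 0, 0, -0.0033, 0, 0, 0, 0, 0, 0, -0.0033, 0, 0, 0, 0, 0, 0, -0.0033, 0, 0, 0, 0, 0, 0, -0.0033, 0, 0, 0, 0, 0, 0, -0.0033, 0, 0, 0, 0, 0, 0, -0.0033, 0, 0, 0, 0, 0, 0, -0.0033, 0, 0, 0], "force": 60}}

```text
t: 7.25
position: [0.4855, -0.2132, 0.0007]
ee_rot: [0.0, 0.974, 0.225, 0.0]
wrist_force: [1.5, -1.5, 0.7]
gripper_width: 0.0065
gripper_force: 62.5
```

Gripped: width about 6.5 mm, force 62 N. Lifting now.

Scaled: -0.3 m is -0.5, -0.025 m is -0.0417.

Request:
{"name": "nudge_tcp", "arguments": {"deltas": [0, 0, 0, -0.0167, 0, 0, 0, 0, 0, 0, -0.0417, 0, 0, 0, 0, 0, 0, -0.075, 0, 0, 0, 0, 0, 0, -0.1167, 0, 0, 0, 0, 0, 0, -0.1667, 0, 0, 0, 0, 0, 0, -0.2167, 0, 0, 0, 0, 0, 0, -0.2667, 0, 0, 0, 0, 0, 0, -0.3167, 0, 0, 0, 0, 0, 0, -0.3667, 0, 0, 0, 0, 0, 0, -0.4167, 0, 0, 0, 0, 0, 0, -0.4667, 0, 0, 0, 0, 0, 0, -0.5, 0, 0, 0, 0, 0, 0, -0.5, 0, 0, 0]}}

```text
t: 8.33
position: [0.4865, -0.2133, 0.3053]
ee_rot: [0.002, 0.974, 0.225, 0.003]
wrist_force: [0.8, -0.7, -1.0]
gripper_width: 0.0064
gripper_force: 62.3
```

Run:
```python
from h import *
s=robot.sense();print(s['gripper_force'],s['gripper_width'],s['wrist_force'],np.round(s['qpos'],2))
q=quat();p=s['position'];w=cams.snapshot('wrist')
cv2.imwrite('pics/w5.png',cv2.convertScaleAbs(w,alpha=1.5))
m=np.array([-.0225,0,-.032]);c=np.array([.573,-.015,0])
for z,a in((.27,0),(.27,58)):
    a=np.radians(a);ya=np.array([np.cos(a),0,np.sin(a)]);za=np.array([np.sin(a),0,-np.cos(a)])
    Rt=R.from_matrix(np.c_[[0,1,0],ya,za]);P=c+[0,0,z]-Rt.apply(m)
    print('TCP',P.round(3),'shift',q.inv().apply(P-p).round(3),'turn',(q.inv()*Rt).as_rotvec().round(3))
```

```text
62.30970025062561 0.006385135614215717 [ 0.81168921 -0.71136493 -1.01958002] [-0.42  0.11  1.7   0.    1.32  0.7 ]
TCP [0.573 0.007 0.238] shift [ 0.174 -0.161  0.067] turn [ 7.000e-03 -1.000e-03 -1.117e+00]
TCP [0.6   0.008 0.253] shift [ 0.199 -0.149  0.052] turn [-0.895  0.562 -1.016]
```

View pics/w5.png

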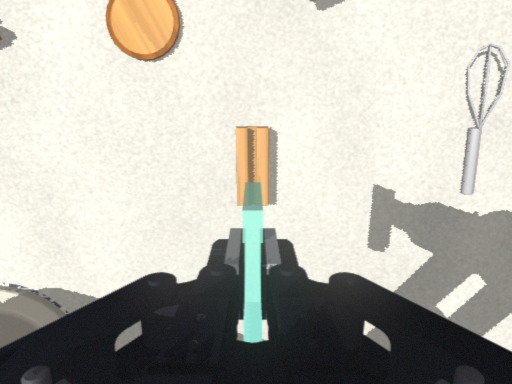

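The plate is lifted and held straight in the clear part, with the stand empty below at (253,165). Next is yaw and travel toward the coaster, staying high.

Scaled: 0.174 m is 0.29, -0.161 m is -0.2683, -1.117 rad is -0.7111.

Request:
{"name": "nudge_tcp", "arguments": {"deltas": [0, 0.0117, -0.01, 0, 0, 0, -0.0318, 0, 0.0367, -0.0333, 0, 0, 0, -0.0891, 0, 0.0617, -0.0567, 0, 0, 0, -0.1464, 0, 0.0867, -0.08, 0, 0, 0, -0.2101, 0, 0.1117, -0.1033, 0, 0, 0, -0.2737, 0, 0.1367, -0.1267, 0, 0, 0, -0.3374, 0, 0.1617, -0.15, 0, 0, 0, -0.4011, 0, 0.1867, -0.1733, 0, 0, 0, -0.4647, 0, 0.2117, -0.1967, 0, 0, 0, -0.5284, 0, 0.2367, -0.22, 0, 0, 0, -0.5921, 0, 0.2617, -0.2417, 0, 0, 0, -0.6494, 0, 0.2817, -0.26, 0, 0, 0, -0.6939, 0, 0.29, -0.2683, 0, 0, 0, -0.7111, 0, 0.29, -0.2683, 0, 0, 0, -0.7111]}}

```text
t: 9.55
position: [0.5701, 0.0093, 0.2989]
ee_rot: [-0.001, 0.707, 0.708, -0.001]
wrist_force: [0.4, 0.4, -1.6]
gripper_width: 0.0066
gripper_force: 62.2
```

Create f.py:
```python
from h import *
s=robot.sense();print(s['gripper_force'],s['gripper_width'],np.round(s['qpos'],2))
q=quat();p=s['position']
m=np.array([-.0225,0,-.032]);c=np.array([.573,-.015,0])
print('mid now',(p+q.apply(m)).round(3),'label angle',np.degrees(np.arccos(q.apply([0,1,0])[2])))
for a in(20,40,58):
    a=np.radians(a);ya=np.array([np.cos(a),0,np.sin(a)]);za=np.array([np.sin(a),0,-np.cos(a)])
    Rt=R.from_matrix(np.c_[[0,1,0],ya,za]);P=c+[0,0,.33]-Rt.apply(m)
    print('TCP',P.round(3),'shift',q.inv().apply(P-p).round(3),'turn',(q.inv()*Rt).as_rotvec().round(3))
```

```bash
python3 f.py
```

```text
62.23743796348572 0.0066390574869402315 [0.01 0.19 1.63 0.   1.33 0.01]
mid now [ 0.57  -0.013  0.331] label angle 90.15033618254597
TCP [0.584 0.008 0.3  ] shift [-0.002  0.014 -0.001] turn [-0.352 -0.001  0.002]
TCP [0.594 0.007 0.305] shift [-0.002  0.023 -0.007] turn [-0.701 -0.001  0.001]
TCP [0.6   0.008 0.313] shift [-0.002  0.03  -0.014] turn [-1.015e+00 -1.000e-03  1.000e-03]
```

Scaled: 0.03 m is 0.05, 0.029 m is 0.0483, -1.015 rad is -0.6462.

Request:
{"name": "nudge_tcp", "arguments": {"deltas": [0, 0, 0.0033, 0, -0.0318, 0, 0, 0, 0, 0.0083, 0, -0.0828, 0, 0, 0, 0, 0.015, 0, -0.1401, 0, 0, 0, -0.0033, 0.02, 0, -0.1974, 0, 0, 0, -0.0033, 0.025, -0.0017, -0.2546, 0, 0, 0, -0.0033, 0.03, -0.005, -0.3119, 0, 0, 0, -0.0033, 0.0333, -0.0083, -0.3692, 0, 0, 0, -0.0033, 0.0367, -0.01, -0.4265, 0, 0, 0, -0.0033, 0.0417, -0.0133, -0.4838, 0, 0, 0, -0.0033, 0.045, -0.0167, -0.5411, 0, 0, 0, -0.0033, 0.0483, -0.02, -0.5921, 0, 0, 0, -0.0033, 0.05, -0.0233, -0.6303, 0, 0, 0, -0.0033, 0.05, -0.0233, -0.6462, 0, 0, 0, -0.0033, 0.05, -0.0233, -0.6462, 0, 0, 0, -0.0033, 0.05, -0.0233, -0.6462, 0, 0, 0, -0.0033, 0.05, -0.0233, -0.6462, 0, 0]}}

```text
t: 10.88
position: [0.598, 0.0036, 0.3293]
ee_rot: [0.336, 0.621, 0.621, 0.339]
wrist_force: [0.6, -0.2, -1.1]
gripper_width: 0.0067
gripper_force: 62.3
```

```bash
python3 f.py
```

Run:
```python
from h import *
a=cams.snapshot('top');b=cams.snapshot('scene')
cv2.imwrite('pics/end.png',cv2.convertScaleAbs(np.hstack([cv2.resize(a[100:310,120:400],(400,300)),cv2.resize(b[90:300,130:410],(400,300))]),alpha=1.5))
```

```text
62.312986850738525 0.006727144536811925 [ 0.   -0.18  2.33 -0.38  0.    0.38]
mid now [ 0.571 -0.019  0.347] label angle 33.00246424408958
TCP [0.584 0.008 0.3  ] shift [ 0.004 -0.032  0.004] turn [ 0.646 -0.003 -0.001]
TCP [0.594 0.007 0.305] shift [ 0.004 -0.022  0.009] turn [ 0.297 -0.003 -0.001]
TCP [0.6   0.008 0.313] shift [ 0.004 -0.012  0.011] turn [-0.017 -0.003 -0.002]
```

View pics/end.png

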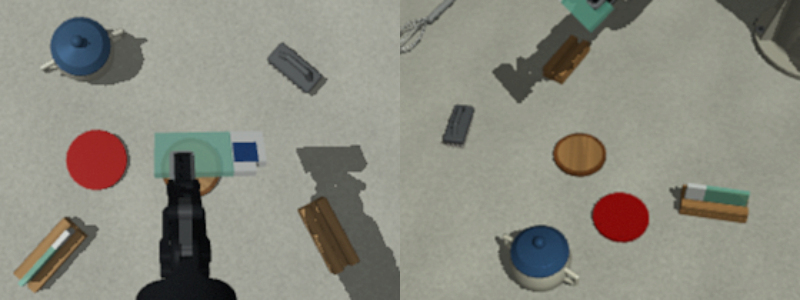

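The top view shows the label up (blue at crop 245,152), the notch visible, and everything else in place. Joint 5 sits at its limit of 0, so I'll back off the pitch a little and check the plate's position from the picture.

Scaled: -0.005 m is -0.0083, -0.004 m is -0.0067, 0.1 rad is 0.0637.

```bash
python3 -c "
from h import *
print(ray('top',(120+208*.7,100+155*.7),.347).round(3))"
```

```text
[ 0.571 -0.021  0.347]
```

Request:
{"name": "nudge_tcp", "arguments": {"deltas": [0, 0, -0.0033, 0, 0.0191, 0, 0, 0, 0, -0.0067, 0, 0.0446, 0, 0, 0, 0, -0.0083, 0, 0.0637, 0, 0, 0, 0, -0.0083, 0, 0.0637, 0, 0, 0, 0, -0.0083, 0, 0.0637, 0, 0, 0, 0, -0.0083, 0, 0.0637, 0, 0, 0, 0, -0.0083, 0, 0.0637, 0, 0, 0, 0, -0.0083, 0, 0.0637, 0, 0]}}

```text
t: 11.65
position: [0.5944, 0.0042, 0.3231]
ee_rot: [0.304, 0.637, 0.639, 0.306]
wrist_force: [0.3, -0.0, -0.9]
gripper_width: 0.0063
gripper_force: 62.3
```

```bash
python3 f.py
```

```text
62.34783411026001 0.006338655947853074 [ 0.   -0.18  2.26  0.    0.17  0.  ]
mid now [ 0.57  -0.018  0.343] label angle 38.88538188467416
TCP [0.584 0.008 0.3  ] shift [ 0.003 -0.025  0.006] turn [ 0.543 -0.003  0.001]
TCP [0.594 0.007 0.305] shift [ 0.003 -0.014  0.01 ] turn [ 0.194 -0.003  0.001]
TCP [0.6   0.008 0.313] shift [ 0.003 -0.004  0.011] turn [-0.12  -0.004  0.   ]
```

Request:
{"name": "nudge_tcp", "arguments": {"deltas": [0, 0, 0, 0, 0, 0, 0, 0, 0, 0, 0, 0, 0, 0, 0, 0, 0, 0, 0, 0, 0, 0, 0, 0, 0, 0, 0, 0, 0, 0, 0, 0, 0, 0, 0, 0, 0, 0, 0, 0, 0, 0]}}

```text
t: 12.15
position: [0.5948, 0.0043, 0.3236]
ee_rot: [0.304, 0.637, 0.639, 0.306]
wrist_force: [-0.3, 0.5, -0.6]
gripper_width: 0.0063
gripper_force: 62.3
```

```bash
python3 -c "
from h import *
print(np.abs(robot.sense()['qvel']).max());print(robot.close_job())"
```

```text
0.0025895666521090588
the job is handed in; nothing more can be done
None
```

I handed the job in with the notched plate held still by its clear part, label face up at about 39° from straight up and its middle about 34 cm above the wooden coaster; the last pictures showed the other items undisturbed, but the hand-in returned no verdict.

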